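# Rock the locating block out of its seat

## Robot

A 6-joint arm with a two-finger parallel gripper is mounted at the origin on the work surface; the furniture and walls round the work are solid. World frame = base frame: x ahead of the robot, y to its left, z up, the work surface at z = 0. Lengths are in mm, angles in degrees, forces in N, time in s.
With the tool pointing down it reaches from about 375 to 750 mm from the base axis. Payload 9 kg.
Tool frame: the origin (TCP) lies on the centre line of the jaws, within the pads' length; the fingertips stand 14 mm ahead of it and the grasp point (between the pads) lies 5 mm behind it; z points along the fingers, y is the line along which they close (so a half turn about z gives the same grasp; the last joint's range is limited). The gripper opens to 85 mm and grips with 20 to 120 N. Pads are 22 mm wide; open, the fingers measure 114 mm over their backs; the gripper's body (76 mm by 85 mm) begins 54 mm behind the grasp point. The pads swing forward as they close: fully open they stand 13 mm farther back than shut.
Start: joints at [-80.426, 5.964, 5.575, 89.605, 0, 77.527], TCP at [225.236, -556.151, 245.331] pointing down, gripper open.
Joint ranges: [-171.21, 171.21], [-48.23, 106.86], [-62.78, 66.21], [-105.2, 120.99], [-86.42, 89.51], [-180, 180]. Speed limits (degrees/s): [127.2, 127.2, 147.25, 180, 180, 180].

## Interface

Orientations are given as [roll, pitch, yaw] about the fixed x, y, z axes, in that order (R = Rz(yaw) Ry(pitch) Rx(roll)).
In Python, from workcell import r, imaging gives the robot as it stands.
- The arm moves only by the tool carry_out, never from a script. Its argument "moves" is a list of rows, each a list of 7 numbers: the turn, a rotation vector about the tool's x, y, z in rad, then the shift along the tool's x, y, z in m, then the finger opening in m, from 0 to 0.0854. A call has 1 to 20 rows; each row is the pose to reach, as a shift and turn from the pose commanded when the call began, along the tool's axes at that moment; what a row does not reach only later rows make up. A row lasts 1/12 s, in which the tool goes at most 41.7 mm and 7.16 degrees, less where a joint would pass 70% of its speed; a pose out of reach is approached as far as the arm can. A call with a gripper value outside its range is refused whole. The fingers move at their own pace and stop on an object; the grip force is fixed at half the most. Time passes only in rows, so rows that repeat a pose let the fingers close. It gives the time, the measured TCP pose, the force, the opening and the grip force at its end, in the units of the state.
- r.get_state(): the state, without advancing time (a new reading comes with each control period).
- imaging.read_camera(name): name is "scene" or "top" or "wrist"; returns a dict with "img" (480x640x3 uint8, red, green, blue), "range_z" (480x640 float32, mm along the optical axis (not along the pixel's ray), 0 where there is no reading), "K" (3x3 intrinsics, pixels), "cam_to_world" (4x4, takes a point from camera to world coordinates). Camera axes: x right, y down, z forward; pixel columns grow to the right and rows downward; lengths in mm; the calibration is good to about 2 mm. A picture is of the moment at which its call begins.
- r.job_done(): hands the job in; it is judged then, once.
The state is a dict: "t": time; "joint_pos": joint angles; "qvel": joint speeds; "joint_efforts": joint torques, N m; "tcp_pos": TCP position; "eef_rot": TCP orientation; "contact_force": force on the tool from outside, world axes, zero at the start; "torque": the same for the moment, N m; "opening": finger opening in mm; "grip_force": force on a finger pad.
Only numpy, scipy, OpenCV 4.12 (cv2) and the standard library are available. Lean on these libraries where they do the work, as an engineer would, in place of code of your own. Each camera call takes 0.05 s, during which the arm holds its last target. There are 200 camera calls.

## Task

Swing the fixture's flip-up shield gently by its bar all the way back onto its stop. Then grip the locating block by its tang and, without yanking it, rock it in its seat by about five degrees to the left and then to the right (repeat as needed) while easing it up until it comes free. Finish still holding it in the gripper, upright and still, straight above its seat and just clear of the rim, about a finger's width; leave the shield open and the things around alone.

Things in the scene. Friction and masses are not known exactly. Their poses are not given: they have to be found in the camera images.
- fixture: Bench fixture fixed to the table, turned in yaw. Origin on the table straight under the centre of the block's seat; x points away from the robot to the hinge tower, y left, z up. Base plate 10 high, x -85 to 130, y -75 to 75. At the rear a tower 118 high (x 80 to 108, two cheeks at y 58 to 70 and -58 to -70) carries the shield's hinge.
- seat_rim (a point): Centre of the mouth of the block's pocket, z = 40 in the fixture's frame, level with the top of the rim round it (x -41 to 41, y -50 to 50). The pocket runs y -26 to 26. Two sprung steel cheeks press with about 38 N each on the block's front and rear (x) faces, z 14 to 38; a ledge under the middle of the block has its top at z = 16.
- shield (a joint): Angle of the sheet-metal flip-up shield over the block, rad: 0 = level (closed), grows as its front edge swings up and back; its stop is at 1.90, leaning back past upright. A stiff hinge (0.28 N m of friction) holds it where it is left. Plate 4 thick, 110 wide (y), 8 to 115 from the hinge axis.
- shield_bar (a point): Centre of the shield's pull bar: a round steel bar, diameter 10, 92 long, parallel to the fixture's y, 165 from the hinge axis and 45 clear of the plate's front edge, carried by two arms at +-40 along the bar. It can turn between gripping fingers.
- shield_hinge (a point): Middle of the shield's hinge axis, fixed: x = 90, z = 110 in the fixture's frame; the axis runs along the fixture's y.
- block: The loose steel-looking locating block, about 0.2 kg. Origin at the centre of its underside, axes parallel to the fixture's. Lower part 30 (x) x 40 (y) x 34 high, on it a flat upright tang 36 (x) x 20 (y) x 45 high with ribbed left and right faces. Seated, its underside is at z = 16 on the ledge, 24 below the rim, with 6 of room left and right.
- block_grip (a point): Centre of the block's tang, 56.5 above its underside; the tang is 20 across y, and is gripped there from above. Friction of some 35 to 55 N holds the block against a straight pull; seated, it can be tilted left and right by about 9 degrees about the middle of its foot, and rocked so while being raised it walks out with little pull.
- block_foot (a point): Centre of the block's underside.
- spanner: Bystander, loose, to be left alone: flat steel spanner, 26x140x8, lying beside the fixture; sizes in mm; origin at the centre of its underside.
- spare_cap: Bystander, loose, to be left alone: round tan spray-gun air cap, diameter 32, 15 high, standing beside the fixture; sizes in mm; origin at the centre of its underside.
- paint_tin: Bystander, loose, to be left alone: small round tin, diameter 74, 90 high; sizes in mm; origin at the centre of its underside.
- jar: Bystander, loose, to be left alone: small round jar with a ribbed screw cap, diameter 55, 70 high; sizes in mm; origin at the centre of its underside.
- tape: Bystander, loose, to be left alone: wide roll of masking tape lying flat, diameter 104, 24 high; sizes in mm; origin at the centre of its underside.
- cup: Bystander, loose, to be left alone: open tapered mixing cup, diameter 65, 62 high; sizes in mm; origin at the centre of its underside.
There are look-alikes about, which are no part of the job. Of the things that look like the block, the largest one is meant.

How it is judged:
By the outcome, as a careful person would: the job done as asked, in the order asked, and still so for the second after the job is handed in, while the arm keeps its last pose, push and grip.
It also fails if it takes over 72 s, if anything falls off the work surface, if the arm or the gripper's body presses on something with over 40 N, if the wrist force passes 120 N, or if a joint passes its speed limit or range.

## Working session

There is one attempt and no reset: what is moved stays moved. The work goes in short steps, Python scripts to look and compute and a tool call to move; the robot and the scene stay as the last step left them, time stands still between calls to the robot, and variables do not carry over. Pictures are saved under pics/ and viewed, at most 10 in all, crops included, and the job is handed in when it is done.

Besides the shell and the picture viewer there is one more tool, called after "Call:" as a command line: name --pt "numbers of a row" for each row, then --argument value for the rest. carry_out: Moves the arm, as the interface text tells. Its arguments: {"type":"object","properties":{"moves":{"type":"array"}},"required":["moves"]}

```bash
mkdir -p pics; ls; cat > h.py <<'E'
import numpy as np, cv2
from workcell import r, imaging
from scipy.spatial.transform import Rotation as R
def cam(n):
    c=imaging.read_camera(n); c['K']=np.array(c['K']); c['T']=np.array(c['cam_to_world']); return c
def pts(c):
    z=c['range_z']; v,u=np.mgrid[:480,:640]; K=c['K']
    p=np.stack([(u-K[0,2])/K[0,0]*z,(v-K[1,2])/K[1,1]*z,z],-1)
    w=p@c['T'][:3,:3].T+c['T'][:3,3]; w[z==0]=np.nan; return w
def save(n,img): cv2.imwrite('pics/'+n+'.png',cv2.cvtColor(img,cv2.COLOR_RGB2BGR))
def tool():
    s=r.get_state(); return np.array(s['tcp_pos']),R.from_euler('xyz',s['eef_rot'],degrees=True)
E
python3 - <<'E'
from h import *
print(r.get_state())
for n in('scene','top'):
    c=cam(n); save(n,c['img']); np.savez(n,**{k:c[k] for k in('img','range_z','K','T')}); print(n,c['K'].round(1).tolist(),c['T'].round(2).tolist())
E
```

```text
pics
{'t': 0.0, 'joint_pos': array([-8.04233545e+01,  5.99599124e+00,  5.52677587e+00,  8.96057564e+01,
       -4.34789068e-04,  7.75273527e+01]), 'qvel': array([ 0.03828919, -0.03103729,  0.08449458, -0.02746543,  0.02594378,
       -0.07773621]), 'joint_efforts': array([ 4.98886402e-04, -5.56918037e+01,  5.03665102e+01,  1.64615060e-02,
       -1.15571916e-04,  1.81803244e-05]), 'tcp_pos': array([ 225.20058193, -555.78607818,  244.5464509 ]), 'eef_rot': array([-1.79926704e+02, -1.57673947e-02,  2.20492830e+01]), 'contact_force': array([-1.20632067,  0.24086618, -0.3064918 ]), 'torque': array([-0.01457237,  0.02440568, -0.03231481]), 'grip_force': 0.0, 'opening': 85.34710704126167}
scene [[509.0, 0.0, 326.4], [0.0, 509.0, 242.1], [0.0, 0.0, 1.0]] [[-0.7, -0.52, 0.48, -17.15], [-0.71, 0.51, -0.48, 565.64], [0.01, -0.68, -0.73, 960.13], [0.0, 0.0, 0.0, 1.0]]
top [[490.2, 0.0, 316.2], [0.0, 490.2, 237.5], [0.0, 0.0, 1.0]] [[0.0, -1.0, 0.09, 421.56], [-1.0, -0.0, -0.01, -4.37], [0.01, -0.09, -1.0, 1508.79], [0.0, 0.0, 0.0, 1.0]]
```

View pics/scene.png

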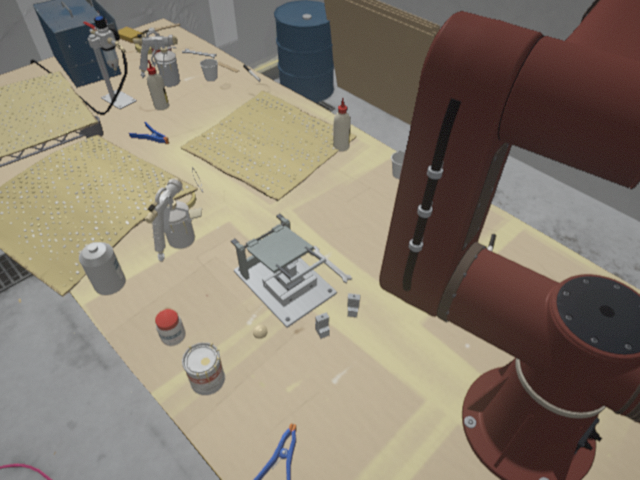

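View pics/top.png

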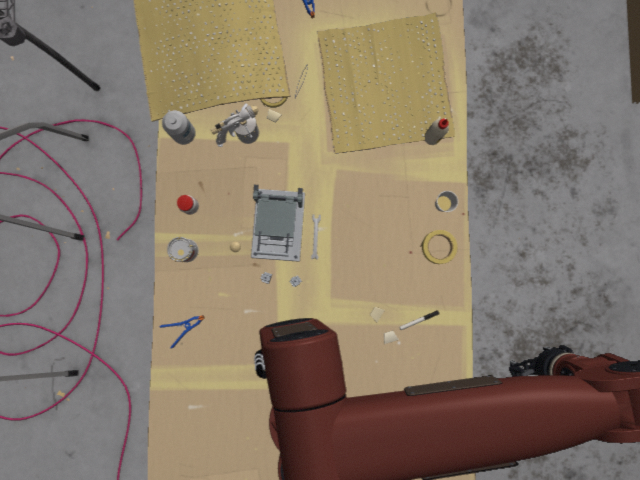

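The top view shows the fixture around (278,225), with its tower at (278,192) and the shield plate at (280,215). The spanner is at (316,237).

Candidates for the block:
- Under the shield: top ~(277,243), scene ~(285,275).
- Loose small ones: top (266,278) and (295,281), scene (322,324) and (354,304).

I choose the large one seated in the fixture and will check it in a close crop.

```bash
python3 - <<'E'
from h import *
t=dict(np.load('top.npz')); s=dict(np.load('scene.npz'))
a=cv2.resize(t['img'][175:295,240:330],None,fx=4.4,fy=4.4,interpolation=cv2.INTER_CUBIC)
b=cv2.resize(s['img'][210:340,225:365],None,fx=2.8,fy=4.06,interpolation=cv2.INTER_CUBIC)
b=cv2.resize(s['img'][210:340,225:365],None,fx=2.85,fy=2.85,interpolation=cv2.INTER_CUBIC)
o=np.zeros((530,800,3),np.uint8); o[:a.shape[0],:a.shape[1]]=a; o[:b.shape[0],401:401+b.shape[1]]=b[:, :399]
save('crop',o)
w=pts(t)
np.set_printoptions(linewidth=250,suppress=True)
print(w[180:290:4,246:326:4,2].round(0))
for u,v in[(254,188),(302,190),(252,258),(297,260),(278,237),(266,278),(295,281)]: print(u,v,w[v,u].round(1))
E
```

```text
[[  4.  -0.  -2.   0.  -1.  -1.  -4.  -2.  -2.  -1.   3.  -6.   2.   4.   0.   1.   0.   4.  -2.  -5.]
 [  0.   5.  -7.   3.  -3.   1.  -2.   3.  -3.  -1.  -1.   5.  -5.   1.  -1.  -2.  -2.   2.  -0.  -1.]
 [  5.  -4. 119. 111.   1.  -8.   3.   6.  -0.  -1.  -9.   2.   2. 111. 118.   1.  -1.  -2.  -1.  -4.]
 [  0.  -2. 117.  97.   9.   7.   5.  12.  14.   7.   5.  10.  12. 114. 117.   1.  -2.   4.   6.   1.]
 [ -2.   4. 114. 113. 113. 118. 116. 110. 106.  52.  51. 114.  14. 113.  92.   6.   3.   2.  -4.   1.]
 [  2.   3.  -8. 117. 119. 116. 114. 115. 112.  32. 114. 119.  43. 116.  61.   0.   4.  -7.   1.  -3.]
 [ -2.  -4.   1. 116. 119. 115. 114. 120. 114. 117. 117. 114. 111.  71.  36.  -2.   2.   5.  -2.   5.]
 [ -1.   3.   8. 120. 121.  nan 113. 121. 117. 118. 120. 117. 111.  14.  12.  -4.   5.   3.   2.   1.]
 [ -1.   1.  -3. 122. 125. 117. 116. 119. 119. 121. 119. 118. 119.   6.  10.  -1.  -2.  -5.  -3.  -2.]
 [ -5.   2.   0. 120. 121. 125. 121. 117. 118. 121. 120. 120. 118.  12.   7.   8.   1.  13.   1.  -1.]
 [ -2.   5.   9. 120. 120. 122. 124. 121. 123. 120. 124. 121. 122.  12
[... 1280 characters left out ...]
  -0.   1.  -3.  30.   1.  nan  -3.   3.   2.   0.  -2.   8.   3.   4.   2.   2.   1.   8.]
 [ -1.  -2.  -5.  -2.  65.  62.  44.   1.   3.   2.  -5.   5.  57.  25.   1.   5.  -5.   4.  -4.  -5.]
 [ -1.  -0.   1.   4.  24.  57.  31.   2.  -1.   3.  -3.   5.  59.  37.  -0.  -0.   5.   1.   3.   4.]
 [  5.  -3.  -1.   3.   2.   2.   3.  -5.   1.   4.  -0.   1.  49.  63.   1.  -5.  -5.  -2.   7.  -1.]
 [ -0.   5.   5.  -0.  -5.  -0.  -0.   2.  -0.   2.  -2.  -1.   2.  -1.  -0.   5.  -9.  -2.   1.   1.]]
254 188 [683.  159.3 119.3]
302 190 [678.8  21.8 113.6]
252 258 [487.4 176.3   3.7]
297 260 [481.4  38.2   6.3]
278 237 [549.3  94.8  37.9]
266 278 [426.2 127.6  60.5]
295 281 [417.5  42.2  62.4]
```

View pics/crop.png

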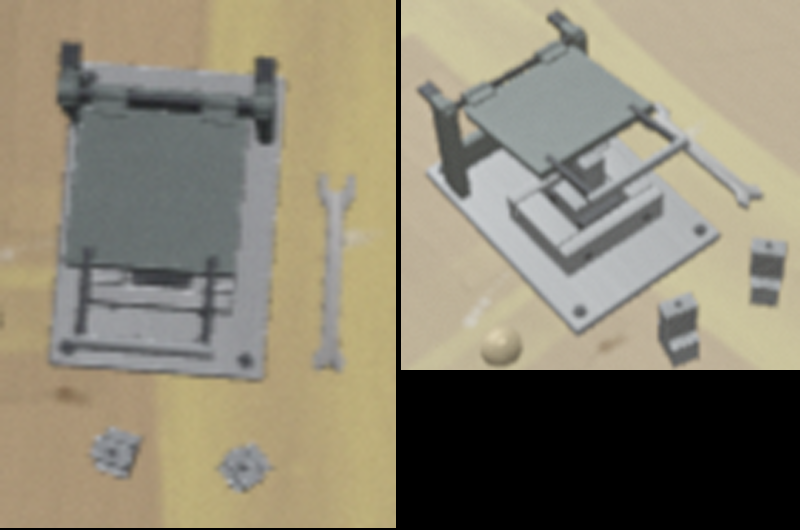

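The crop shows the block seated under the shield: its dark tang is at crop (160,278). The base plate corners are at (52,362), (262,380), (283,77) and (75,62), and the bar runs from (62,345) to (212,357). The shield is slightly raised. The two loose pieces at (115,450) and (245,467) are smaller look-alikes.

```bash
cat >> h.py <<'E'
def ray(c,uv,z):
    d=c['T'][:3,:3]@np.linalg.solve(c['K'],[uv[0],uv[1],1]); o=c['T'][:3,3]
    return o+d*(z-o[2])/d[2]
E
python3 - <<'E'
from h import *
np.set_printoptions(suppress=True,precision=1)
t=dict(np.load('top.npz')); s=dict(np.load('scene.npz'))
f=lambda x,y:(240+x/4.4-.4,175+y/4.4-.4)
C=np.array([ray(t,f(*p),10) for p in[(52,362),(262,380),(283,77),(75,62)]]); print(C)
M=np.array([[-85,75],[-85,-75],[130,-75],[130,75]],float)
a=C[:,:2]-C[:,:2].mean(0); b=M-M.mean(0)
yaw=np.arctan2((b[:,0]*a[:,1]-b[:,1]*a[:,0]).sum(),(a*b).sum())
Q=R.from_euler('z',yaw).as_matrix()[:2,:2]; o=C[:,:2].mean(0)-Q@M.mean(0)
print('yaw',np.degrees(yaw),'org',o,'resid',(C[:,:2]-(M@Q.T+o)))
# bar from two views
g=lambda x,y:(225+(x-401)/2.85-.4,210+y/2.85-.4)
bt=[f(62,345),f(212,357)]; bs=[g(590,205),g(688,147)]
def ln(c,p):
    d=c['T'][:3,:3]@np.linalg.solve(c['K'],[p[0],p[1],1]); return c['T'][:3,3],d/np.linalg.norm(d)
for p,q in zip(bt,bs):
    A=np.zeros((3,3));B=np.zeros(3)
    for oo,d in(ln(t,p),ln(s,q)):
        P=np.eye(3)-np.outer(d,d);A+=P;B+=P@oo
    X=np.linalg.solve(A,B); print('bar end',X,'on z138',ray(t,p,138), 'fixture',Q.T@(X[:2]-o))
w=pts(t); rel=(w[...,:2]-o)@Q
x,y,z=rel[...,0],rel[...,1],w[...,2]
m=(z>100)&(abs(y)<50)&(x>-30)&(x<70); k=np.polyfit(x[m],z[m],1); print('plate slope',np.arctan(-k[0]),'z at 90',np.polyval(k,90))
mb=(z>120)&(x<-55)&(x>-95)&(abs(y)<50); print('bar depth',mb.sum(),x[mb].mean(),np.median(z[mb]),y[mb].min(),y[mb].max())
print('tcp2px',r.get_state()['tcp_pos'])
E
```

```text
[[490.5 177.3  10. ]
 [478.4  31.5  10. ]
 [691.3  17.8  10. ]
 [701.4 164.   10. ]]
yaw -3.89308942280522 org [568.   99.2] resid [[ 2.3 -2.4]
 [ 0.3  1.4]
 [-1.3  2.3]
 [-1.3 -1.2]]
bar end [495.3 155.6 135.7] on z138 [495.5 155.6 138. ] fixture [-76.4  51.3]
bar end [488.9  61.1 128.2] on z138 [488.1  60.3 138. ] fixture [-76.3 -43.4]
plate slope 0.15567294581297206 z at 90 111.84836706966162
bar depth 137 -71.20218323314722 139.02112850943854 -45.015104620327975 45.345632559564805
tcp2px [ 225.2 -555.8  244.6]
```

Call:
carry_out --pt "0 0 -0.2 0.06 -0.06 -0.005 0.0854" --pt "0 0 -0.4 0.15 -0.15 -0.01 0.0854" --pt "0 0 -0.6 0.25 -0.25 -0.015 0.0854" --pt "0 0 -0.8 0.35 -0.36 -0.015 0.0854" --pt "0 0 -1.0 0.44 -0.45 -0.015 0.0854" --pt "0 0 -1.117 0.498 -0.511 -0.015 0.0854" --pt "0 0 -1.117 0.498 -0.511 -0.015 0.0854" --pt "0 0 -1.117 0.498 -0.511 -0.015 0.0854" --pt "0 0 -1.117 0.498 -0.511 -0.015 0.0854" --pt "0 0 -1.117 0.498 -0.511 -0.015 0.0854" --pt "0 0 -1.117 0.498 -0.511 -0.015 0.0854" --pt "0 0 -1.117 0.498 -0.511 -0.015 0.0854" --pt "0 0 -1.117 0.498 -0.511 -0.015 0.06" --pt "0 0 -1.117 0.498 -0.511 -0.015 0.06" --pt "0 0 -1.117 0.498 -0.511 -0.015 0.05" --pt "0 0 -1.117 0.498 -0.511 -0.015 0.05" --pt "0 0 -1.117 0.498 -0.511 -0.015 0.05" --pt "0 0 -1.117 0.498 -0.511 -0.015 0.05" --pt "0 0 -1.117 0.498 -0.511 -0.015 0.05" --pt "0 0 -1.117 0.498 -0.511 -0.015 0.05"

```text
t: 1.77
tcp_pos: [494.7, 104.4, 259.8]
eef_rot: [-179.9, 0.0, 86.1]
contact_force: [-0.1, -0.1, -0.2]
opening: 49.9
grip_force: 0.0
```

```bash
python3 - <<'E'
from h import *
c=cam('wrist'); save('w1',c['img']); np.savez('w1',**{k:c[k] for k in('img','range_z','K','T')})
np.set_printoptions(suppress=True,precision=2); print(c['K'],c['T'])
w=pts(c); print(np.isfinite(w[...,2]).mean()); np.set_printoptions(linewidth=250); print(w[::32,::32,2].round(0))
s=r.get_state(); print(s['tcp_pos'],s['eef_rot'],s['opening'],s['t'])
E
```

```text
[[334.87   0.   315.25]
 [  0.   334.87 236.59]
 [  0.     0.     1.  ]] [[  1.    -0.06  -0.02 499.57]
 [ -0.07  -0.96  -0.28 175.28]
 [ -0.     0.28  -0.96 388.92]
 [  0.     0.     0.     1.  ]]
0.9959505208333334
[[  2.   3.   2.   1.   0.   1.   2.   0.   2.  -0.  -0.   0.   2.   1.   0.  -0.   1.   0.   1.   1.]
 [  1.   1.   2.   1.  -1.   1.   1.   0.   1.   2.  -1.   3.  -0.   1.   0.  -0.   1.  -0.   0.   0.]
 [  1.   3.  -2.   2.   0.  -0.   0.   3.   1.   0.   1.   1.  -1.   1.   1.   1.  -1.   1.  -0.   0.]
 [  2.   1.   1.   1.   1.   0.   1.   2.   2.   1.   0.   1.   1.   1.   1.   1.   1.   0.   1.   0.]
 [ nan   1.   2.   2.   3.   2.   1.   1.  -0.   0.   1.   2.  -1.  -0.   2.   2.  -0.   1.  -0.   1.]
 [  1.   0.   1.   1.   2.   1.   1.   1.   2.   0.  11.  40. 130. 125. 121. 117. 110.  -0.   1.   1.]
 [  2.   1.  -0.   2.   2.   1.   1.   2.  40.   1. 141.  40. 130. 127. 121. 118. 116.   2.   0.   1.]
 [  1.   1.   2.   2.   2.   1.   0.   1.   2.   2. 141.  42. 130. 126. 121. 116.  -0.   1.   1.   1.]
 [  4.   1.  -0.   1.   1.   1.   2.  -0.  45.  -1. 140.  12. 129. 124. 121. 116.   1.   1.   1.   0.]
 [ 14.   2.   3.   1.   1.   2.   1.   3. 261.   1.   9.   3. 259.   9.   1. 103. 116.   0.   1.   0.]
 [ 15.   9.   2.   2.   4.  -0.   2. 278. 264.   2.   1.   1. 281. 280.  -0.   1.  -0.   1.   3.  12.]
 [ 35.   2.   2.   1. 306. 304. 299. 305.   1.   1.   1.   2. 283. 305. 299. 304. 305.   1.  10.  10.]
 [  1.   1.   2. 318. 316. 305. 302. 323.  -0.   1.   1.   2. 324. 325. 304. 307. 318. 318.  10.   9.]
 [  2. 329. 329. 327. 309. 308.   2. 334. 334. 328. 328. 327. 333. 334.   0. 309. 321. 328. 328.  11.]
 [336. 336. 334. 328. 321.  11. 336. 343. 344. 335. 336. 337. 343. 343. 335.   1. 322. 330. 336. 337.]]
[494.67 103.67 260.02] [-179.96    0.03   86.03] 49.95573670835769 1.8167
```

View pics/w1.png

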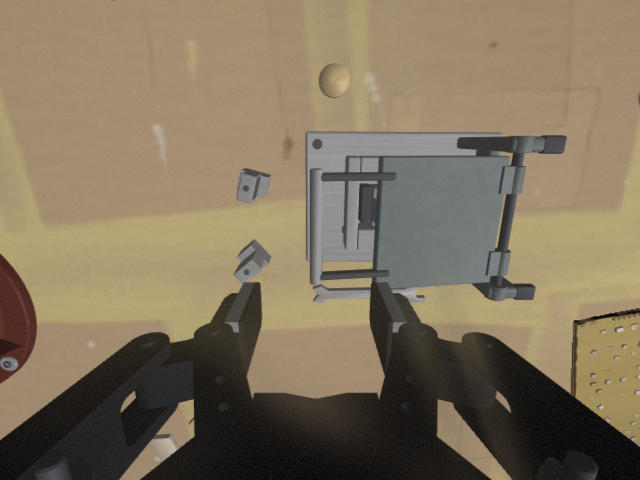

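The wrist view shows the bar from (315,170) to (317,283) between its arms at rows 177 and 275. The plate edge is at column ~378, the block's tang at (367,205), and the spanner at (370,293).

```bash
python3 - <<'E'
from h import *
np.set_printoptions(suppress=True,precision=1)
c=dict(np.load('w1.npz')); w=pts(c)
o=np.array([568,99.2]); yaw=np.radians(-4)
# bar: depth ~ high pixels cols 305-325
sub=w[168:288,300:332]; m=(sub[...,2]>132); P=sub[m]
top=np.percentile(P[:,2],80)
print('bar n',len(P),P.mean(0),'ztop',top); d=np.linalg.svd(P-P.mean(0))[2][0]; print('dir yaw',np.degrees(np.arctan2(-d[0],d[1])) , np.ptp(P[:,1]))
pl=w[165:280,385:495].reshape(-1,3); pl=pl[pl[:,2]>105]
A=np.c_[pl[:,:2],np.ones(len(pl))]; k=np.linalg.lstsq(A,pl[:,2],rcond=None)[0]; print('plate',k,'tilt',np.arctan(np.hypot(*k[:2])),'downhill yaw',np.degrees(np.arctan2(-k[1],-k[0])))
for n,uv,z in[('fl',(307,133),10),('fr',(306,261),10),('bar1',(315,170),136),('bar2',(317,283),136),('hingeL',(518,145),118),('hingeR',(495,292),118)]:
    print(n,ray(c,uv,z),w[uv[1],uv[0]])
E
```

```text
bar n 1632 [496.  110.3 139.8] ztop 141.00792753188657
dir yaw -3.729894732253987 92.00679067290449
plate [ -0.2   0.  214.7] tilt 0.1557166792745052 downhill yaw -3.5470226267729625
fl [490.2 181.2  10. ] [490.2 181.2   9.7]
fr [478.1  34.2  10. ] [477.6  31.    1.3]
bar1 [497.3 152.6 136. ] [497.3 152.9 139.9]
bar2 [492.8  61.4 136. ] [492.9  63.7 141.2]
hingeL [656.3 159.5 118. ] [656.2 159.5 118.2]
hingeR [649.   34.2 118. ] [648.8  34.3 118.3]
```

Call:
carry_out --pt "0 0 0 0.002 0.0005 0.025 0.04" --pt "0 0 0 0.002 0.0005 0.055 0.04" --pt "0 0 0 0.002 0.0005 0.085 0.04" --pt "0 0 0 0.002 0.0005 0.11 0.04" --pt "0 0 0 0.002 0.0005 0.122 0.04" --pt "0 0 0 0.002 0.0005 0.129 0.04" --pt "0 0 0 0.002 0.0005 0.129 0.04" --pt "0 0 0 0.002 0.0005 0.129 0.03" --pt "0 0 0 0.002 0.0005 0.129 0.02" --pt "0 0 0 0.002 0.0005 0.129 0.015" --pt "0 0 0 0.002 0.0005 0.129 0.01" --pt "0 0 0 0.002 0.0005 0.129 0.006" --pt "0 0 0 0.002 0.0005 0.129 0.006" --pt "0 0 0 0.002 0.0005 0.129 0.006" --pt "0 0 0 0.002 0.0005 0.129 0.006"

```text
t: 3.07
tcp_pos: [494.8, 106.4, 131.6]
eef_rot: [-179.9, 0.0, 86.1]
contact_force: [-5.7, -0.1, 1.7]
opening: 7.9
grip_force: 58.5
```

```bash
python3 - <<'E'
from h import *
np.set_printoptions(suppress=True,precision=4)
s=r.get_state(); print(s['tcp_pos'],s['eef_rot'],s['opening'],s['grip_force'],s['contact_force'],s['torque'],s['joint_pos'])
# arc in tool frame: tool y=forward(fixture x), tool z=down ; tilt: turn about tool x
a0=0.156
for a in np.arange(a0,1.96,0.058): print(round(a,3),'y',round(.165*(np.cos(a0)-np.cos(a)),4),'z',round(-.165*(np.sin(a)-np.sin(a0)),4))
E
```

```text
[494.8226 106.4097 131.6289] [-179.9039    0.031    86.0618] 7.856743546798356 58.461434841156006 [-5.7183 -0.0708  1.6526] [-0.0917  1.1425 -0.0067] [ -2.6828  -9.9143 -21.7878  78.2233  -0.0289  91.2554]
0.156 y 0.0 z -0.0
0.214 y 0.0018 z -0.0094
0.272 y 0.0041 z -0.0187
0.33 y 0.0069 z -0.0278
0.388 y 0.0103 z -0.0368
0.446 y 0.0141 z -0.0455
0.504 y 0.0185 z -0.054
0.562 y 0.0234 z -0.0623
0.62 y 0.0287 z -0.0702
0.678 y 0.0345 z -0.0779
0.736 y 0.0407 z -0.0851
0.794 y 0.0473 z -0.092
0.852 y 0.0543 z -0.0985
0.91 y 0.0617 z -0.1046
0.968 y 0.0694 z -0.1103
1.026 y 0.0775 z -0.1155
1.084 y 0.0858 z -0.1202
1.142 y 0.0944 z -0.1244
1.2 y 0.1032 z -0.1282
1.258 y 0.1122 z -0.1314
1.316 y 0.1214 z -0.134
1.374 y 0.1307 z -0.1362
1.432 y 0.1402 z -0.1378
1.49 y 0.1497 z -0.1388
1.548 y 0.1592 z -0.1393
1.606 y 0.1688 z -0.1393
1.664 y 0.1784 z -0.1386
1.722 y 0.1878 z -0.1375
1.78 y 0.1973 z -0.1358
1.838 y 0.2066 z -0.1335
1.896 y 0.2157 z -0.1307
1.954 y 0.2247 z -0.1274
```

Call:
carry_out --pt "0 0 0 0 0.0009 -0.0047 0.006" --pt "0 0 0 0 0.0018 -0.0094 0.006" --pt "0 0 0 0 0.0029 -0.014 0.006" --pt "0 0 0 0 0.0041 -0.0187 0.006" --pt "0 0 0 0 0.0055 -0.0232 0.006" --pt "0 0 0 0 0.0069 -0.0278 0.006" --pt "0 0 0 0 0.0086 -0.0323 0.006" --pt "0 0 0 0 0.0103 -0.0368 0.006" --pt "0 0 0 0 0.0122 -0.0412 0.006" --pt "0 0 0 0 0.0141 -0.0455 0.006" --pt "0 0 0 0 0.0163 -0.0498 0.006" --pt "0 0 0 0 0.0185 -0.054 0.006"

```text
t: 4.07
tcp_pos: [512.0, 105.2, 185.3]
eef_rot: [-179.7, 0.0, 86.1]
contact_force: [-14.3, -1.1, 2.8]
opening: 7.5
grip_force: 58.7
```

```bash
python3 - <<'E'
from h import *
np.set_printoptions(suppress=True,precision=4)
s=r.get_state(); print(s['tcp_pos'],s['eef_rot'],s['opening'],s['grip_force'],s['contact_force'],s['torque'])
c=cam('wrist'); w=pts(c)
z=w[165:285,300:460,2]; print(np.percentile(z[z>60],[5,50,95,99]))
E
```

```text
[512.0026 105.1618 185.323 ] [-179.7127    0.0437   86.061 ] 7.527938864527764 58.67071330547333 [-14.3454  -1.09     2.7796] [-0.2344  2.9786 -0.0167]
[ 93.9775 162.1046 191.9413 192.7025]
```

Call:
carry_out --pt "0 0 0 0 0.0015 -0.0042 0.006" --pt "0 0 0 0 0.0034 -0.0083 0.006" --pt "0 0 0 0 0.006 -0.0123 0.006" --pt "0 0 0 0 0.0087 -0.0162 0.006" --pt "0 0 0 0 0.0116 -0.02 0.006" --pt "0 0 0 0 0.0145 -0.0239 0.006" --pt "0 0 0 0 0.0176 -0.0275 0.006" --pt "0 0 0 0 0.0207 -0.0311 0.006" --pt "0 0 0 0 0.024 -0.0346 0.006" --pt "0 0 0 0 0.0273 -0.038 0.006" --pt "0 0 0 0 0.0308 -0.0413 0.006" --pt "0 0 0 0 0.0343 -0.0445 0.006"

```text
t: 5.12
tcp_pos: [546.4, 102.7, 231.6]
eef_rot: [-179.8, 0.1, 86.1]
contact_force: [-17.0, -2.1, 11.9]
opening: 7.5
grip_force: 58.7
```

Call:
carry_out --pt "0 0 0 0 0.0025 -0.0049 0.006" --pt "0 0 0 0 0.0062 -0.0079 0.006" --pt "0 0 0 0 0.01 -0.0108 0.006" --pt "0 0 0 0 0.0139 -0.0136 0.006" --pt "0 0 0 0 0.0179 -0.0162 0.006" --pt "0 0 0 0 0.022 -0.0188 0.006" --pt "0 0 0 0 0.0261 -0.0212 0.006" --pt "0 0 0 0 0.0303 -0.0235 0.006" --pt "0 0 0 0 0.0346 -0.0256 0.006" --pt "0 0 0 0 0.0389 -0.0277 0.006" --pt "0 0 0 0 0.0433 -0.0296 0.006" --pt "0 0 0 0 0.0477 -0.0315 0.006"

```text
t: 6.12
tcp_pos: [595.7, 99.1, 264.3]
eef_rot: [179.9, 0.1, 86.0]
contact_force: [-2.3, -2.5, -9.4]
opening: 7.3
grip_force: 58.7
```

```bash
python3 - <<'E'
from h import *
np.set_printoptions(suppress=True,precision=4)
s=r.get_state(); print(s['tcp_pos'],s['eef_rot'],s['opening'],s['grip_force'],s['contact_force'],s['torque'],s['joint_pos'])
c=cam('wrist'); save('w2',c['img'])
E
```

```text
[595.7191  99.0745 264.2975] [179.9211   0.0663  86.0417] 7.2910996667716 58.690025210380554 [-2.2638 -2.4958 -9.3741] [-0.495   0.1235 -0.085 ] [-2.9166  6.8764  8.5253 91.5712 -0.0678 91.0416]
```

View pics/w2.png

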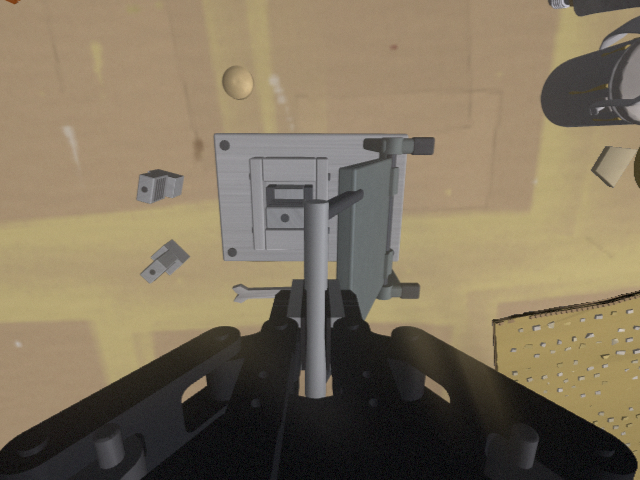

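Call:
carry_out --pt "0 0 0 0 0.0045 -0.0006 0.006" --pt "0 0 0 0 0.009 -0.0022 0.006" --pt "0 0 0 0 0.0136 -0.0035 0.006" --pt "0 0 0 0 0.0182 -0.0048 0.006" --pt "0 0 0 0 0.0228 -0.0059 0.006" --pt "0 0 0 0 0.0275 -0.007 0.006" --pt "0 0 0 0 0.0322 -0.0078 0.006" --pt "0 0 0 0 0.037 -0.0086 0.006" --pt "0 0 0 0 0.0417 -0.0091 0.006" --pt "0 0 0 0 0.0465 -0.0096 0.006" --pt "0 0 0 0 0.0512 -0.0099 0.006" --pt "0 0 0 0 0.056 -0.0101 0.006" --pt "0 0 0 0 0.0608 -0.0101 0.006" --pt "0 0 0 0 0.0656 -0.0101 0.006" --pt "0 0 0 0 0.0704 -0.0098 0.006"

```text
t: 7.42
tcp_pos: [667.1, 93.9, 273.6]
eef_rot: [179.8, 0.1, 86.0]
contact_force: [-1.7, -2.6, 8.8]
opening: 7.3
grip_force: 64.6
```

```bash
python3 - <<'E'
from h import *
np.set_printoptions(suppress=True,precision=4)
s=r.get_state(); print(s['tcp_pos'],s['eef_rot'],s['opening'],s['contact_force'],s['torque'],s['joint_pos'])
E
```

```text
[667.1076  93.8623 273.5795] [179.8036   0.0727  86.0152] 7.292787916893481 [-1.7486 -2.585   8.8435] [-0.6668  0.5306 -0.0283] [-3.0494 19.8403 24.3019 94.2664 -0.0759 90.9352]
```

Call:
carry_out --pt "0 0 0 0 0.0048 -0.0004 0.006" --pt "0 0 0 0 0.0095 0.0002 0.006" --pt "0 0 0 0 0.0142 0.0007 0.006" --pt "0 0 0 0 0.019 0.0015 0.006" --pt "0 0 0 0 0.0237 0.0024 0.006" --pt "0 0 0 0 0.0284 0.0035 0.006" --pt "0 0 0 0 0.033 0.0047 0.006" --pt "0 0 0 0 0.0364 0.0056 0.006" --pt "0 0 0 0 0.0396 0.0067 0.006" --pt "0 0 0 0 0.0421 0.0075 0.006" --pt "0 0 0 0 0.0421 0.0075 0.006"

```text
t: 8.33
tcp_pos: [709.3, 90.9, 264.3]
eef_rot: [179.9, 0.1, 86.0]
contact_force: [0.3, -5.9, 3.8]
opening: 7.8
grip_force: 66.0
```

Call:
carry_out --pt "0 0 0 0 0.001 0.0003 0.006" --pt "0 0 0 0 0.002 0.0006 0.006" --pt "0 0 0 0 0.003 0.001 0.006" --pt "0 0 0 0 0.003 0.001 0.006"

```text
t: 8.67
tcp_pos: [710.9, 90.7, 263.7]
eef_rot: [-180.0, 0.1, 86.0]
contact_force: [-8.8, -6.3, 7.1]
opening: 7.9
grip_force: 66.6
```

Call:
carry_out --pt "0 0 0 0 0.001 0.0003 0.006" --pt "0 0 0 0 0.002 0.0006 0.006" --pt "0 0 0 0 0.002 0.0006 0.006"

```text
t: 8.92
tcp_pos: [711.1, 90.7, 263.6]
eef_rot: [-179.8, 0.1, 86.0]
contact_force: [-19.4, -5.6, 12.3]
opening: 7.3
grip_force: 67.3
```

```bash
python3 - <<'E'
from h import *
np.set_printoptions(suppress=True,precision=4)
s=r.get_state(); print(s['tcp_pos'],s['contact_force'],s['torque'])
# shield plate angle from scene cam depth
c=cam('scene'); w=pts(c); o=np.array([568.2,101]); a=np.radians(-3.8); Q=np.array([[np.cos(a),-np.sin(a)],[np.sin(a),np.cos(a)]])
l=(w[...,:2]-o)@Q; z=w[...,2]
m=(abs(l[...,1])<50)&(l[...,0]>75)&(l[...,0]<140)&(z>130)&(z<215)
k=np.polyfit(z[m],l[...,0][m],1); print(m.sum(),'angle',np.pi/2+np.arctan(k[0]), 'x at 110',np.polyval(k,110))
E
```

```text
[711.0866  90.7305 263.6271] [-19.3793  -5.6445  12.2702] [-1.2204  3.946  -0.0192]
1441 angle 1.898936350754028 x at 110 85.97201483397033
```

Call:
carry_out --pt "0 0 0 0 -0.001 0 0.006" --pt "0 0 0 0 -0.0015 0 0.01" --pt "0 0 0 0 -0.0015 0 0.018" --pt "0 0 0 0 -0.0015 0 0.026" --pt "0 0 0 0 -0.0015 0 0.034" --pt "0 0 0 0 -0.0015 0 0.034" --pt "0 0 0 0 -0.0015 -0.01 0.034" --pt "0 0 0 0 -0.0015 -0.025 0.034" --pt "0 0 0 0 -0.0015 -0.045 0.034" --pt "0 0 0 0 -0.01 -0.06 0.05" --pt "0 0 -0.1 0 -0.03 -0.065 0.05" --pt "0 0 -0.2 0 -0.055 -0.065 0.05" --pt "0 0 -0.32 0 -0.08 -0.065 0.05" --pt "0 0 -0.44 0 -0.105 -0.065 0.05" --pt "0 0 -0.56 0 -0.125 -0.065 0.05" --pt "0 0 -0.68 0 -0.143 -0.065 0.05" --pt "0 0 -0.8 0 -0.143 -0.065 0.05" --pt "0 0 -0.92 0 -0.143 -0.065 0.05" --pt "0 0 -1.04 0 -0.143 -0.065 0.05" --pt "0 0 -1.15 0 -0.143 -0.065 0.05"

```text
t: 10.63
tcp_pos: [570.0, 101.4, 327.4]
eef_rot: [180.0, 0.0, 152.3]
contact_force: [0.3, 0.3, -0.0]
opening: 50.2
grip_force: 0.0
```

Call:
carry_out --pt "0 0 -0.1 0 0 0 0.05" --pt "0 0 -0.2 0 0 0 0.05" --pt "0 0 -0.3 0 0 0 0.05" --pt "0 0 -0.38 0 0 0 0.05" --pt "0 0 -0.42 0 0 0 0.05" --pt "0 0 -0.424 0 0 0 0.05" --pt "0 0 -0.424 0 0 0 0.05" --pt "0 0 -0.424 0 0 0 0.05"

```text
t: 11.3
tcp_pos: [570.3, 101.3, 327.1]
eef_rot: [-180.0, 0.0, 176.2]
contact_force: [1.0, 0.3, 0.1]
opening: 49.8
grip_force: 0.0
```

```bash
python3 - <<'E'
from h import *
np.set_printoptions(suppress=True,precision=1)
s=r.get_state(); print(s['tcp_pos'],s['eef_rot'],s['joint_pos'],s['contact_force'])
c=cam('scene'); w=pts(c); o=np.array([568.2,101]); a=np.radians(-3.8); Q=np.array([[np.cos(a),-np.sin(a)],[np.sin(a),np.cos(a)]])
l=(w[...,:2]-o)@Q; z=w[...,2]
m=(abs(l[...,1])<50)&(l[...,0]>75)&(l[...,0]<140)&(z>130)&(z<215)
k=np.polyfit(z[m],l[...,0][m],1); print(m.sum(),'angle',round(np.pi/2+np.arctan(k[0]),3))
c=cam('wrist'); save('w3',c['img']); np.savez('w3',**{k:c[k] for k in('img','range_z','K','T')})
E
```

```text
[570.3 101.3 327.1] [-180.     0.   176.2] [-2.9  4.4 12.5 98.1 -0.   1. ] [1.  0.3 0.1]
1384 angle 1.897
```

View pics/w3.png

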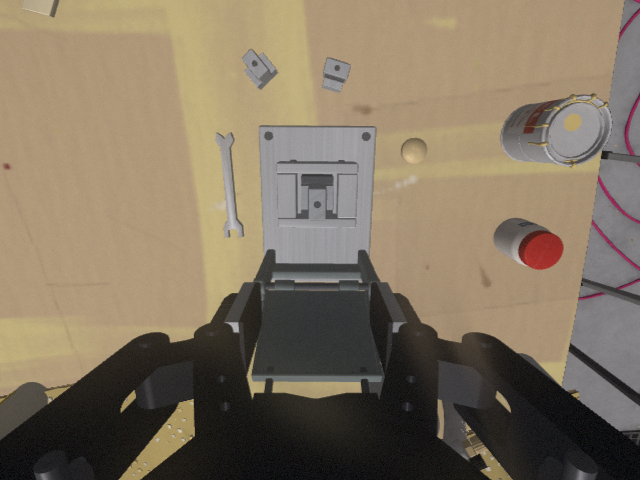

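The shield stays open at 1.897 rad. The wrist view shows the tang top at about (317,203), inside the rim spanning columns 277–358 and rows 162–225. The look-alikes are at (259,68) and (336,72).

```bash
python3 - <<'E'
from h import *
np.set_printoptions(suppress=True,precision=1)
c=dict(np.load('w3.npz')); w=pts(c)
s=w[155:240,270:365]; z=s[...,2]
print(z[::6,::6].round(0))
m=(z>85)&(z<105); P=s[m]; (rc,sz,an)=cv2.minAreaRect(P[:,:2].astype(np.float32)); print('tang',m.sum(),rc,sz,an,np.median(P[:,2]),P.mean(0))
m=(z>34)&(z<46); P=s[m]; print('rim',m.sum(),cv2.minAreaRect(P[:,:2].astype(np.float32)),np.median(P[:,2]))
for uv in[(260,127),(376,127)]: print('corner',ray(c,uv,10))
t=dict(np.load('top.npz'))
n=cam('top'); wt=pts(n); mt=(wt[...,2]>85)&(wt[...,2]<103)&(abs(wt[...,0]-568)<30)&(abs(wt[...,1]-101)<25); print('top tang',mt.sum(),wt[mt].mean(0) if mt.any() else '')
E
```

```text
[[10. 11. 12.  9.  9. 11. 13. 10. 11. 11.  9. 11. 10. 12. 11. 11.]
 [12. 10. 19. 18. 32. 19. 18. 17. 15. 15. 15. 13. 31. 13. 11. 11.]
 [11.  9. 41. 41. 39. 39. 41. 41. 41. 40. 39. 41. 39. 40. 42. 11.]
 [12. 10. 39. 39. 39. 10. 10.  9. 10. 39. 38. 39. 38. 39. 40. 11.]
 [10.  9. 40. 41. 40. 10. 38. 38. 39. 38. 37. 12. 40. 40. 40. 10.]
 [10. 10. 40. 40. 42. 11. 50. 75. 74. 74. 50.  9. 42. 39. 40. 10.]
 [10. 10. 40. 40. 39. 11. 50. 95. 97. 95. 52. 10. 40. 43. 41. 11.]
 [12. 10. 41. 42. 39. 10. 50. 95. 95. 96. 50. 12. 41. 41. 38. 10.]
 [ 9. 12. 41. 41. 41. 10. 51. 96. 97. 97. 50. 10. 40. 40. 40. 11.]
 [10. 11. 40. 40. 42. 10. 50. 95. 95. 95. 51. 13. 42. 40. 42. 10.]
 [ 8. 10. 40. 41. 40. 24. 25. 95. 95. 95. 25. 23. 41. 39. 41. 10.]
 [11. 10. 41. 41. 40. 42. 41. 40. 41. 42. 41. 40. 42. 40. 39. 11.]
 [11. 10. 11. 39. 40. 39. 40. 39. 39. 40. 40. 39. 40. 39. 39. 12.]
 [12. 11.  9. 10.  9. 10. 10. 11. 11. 10. 10. 11. 10. 11. 11. 10.]
 [11. 11. 11. 11. 11. 10. 11. 10. 10. 11. 11. 11. 10. 10. 10.  9.]]
tang 621 (566.9147338867188, 102.77255249023438) (20.03246307373047, 35.28438186645508) 86.11333465576172 95.23956841386371 [566.2 102.8  95.1]
rim 3685 ((567.2974243164062, 102.74492645263672), (100.00173950195312, 82.2923583984375), 85.92113494873047) 40.16399552303159
corner [479.9  36.4  10. ]
corner [489.7 183.   10. ]
top tang 22 [564.6  91.4  92.6]
```

The tang is at (567,103) with its top at 95, measuring 20×35, and the rim is centred at (567,103,40). These match the given sizes, so I'm descending.

Call:
carry_out --pt "0 0 0.003 0.0034 0.0013 0.03 0.05" --pt "0 0 0.003 0.0034 0.0013 0.065 0.05" --pt "0 0 0.003 0.0034 0.0013 0.1 0.05" --pt "0 0 0.003 0.0034 0.0013 0.135 0.05" --pt "0 0 0.003 0.0034 0.0013 0.165 0.05" --pt "0 0 0.003 0.0034 0.0013 0.19 0.05" --pt "0 0 0.003 0.0034 0.0013 0.21 0.05" --pt "0 0 0.003 0.0034 0.0013 0.228 0.05" --pt "0 0 0.003 0.0034 0.0013 0.241 0.05" --pt "0 0 0.003 0.0034 0.0013 0.25 0.05" --pt "0 0 0.003 0.0034 0.0013 0.255 0.05" --pt "0 0 0.003 0.0034 0.0013 0.258 0.05" --pt "0 0 0.003 0.0034 0.0013 0.258 0.05" --pt "0 0 0.003 0.0034 0.0013 0.258 0.05"

```text
t: 12.62
tcp_pos: [567.7, 102.7, 69.8]
eef_rot: [-180.0, 0.1, 176.1]
contact_force: [0.5, 0.2, -0.1]
opening: 49.8
grip_force: 0.0
```

Call:
carry_out --pt "0 0 0 0 0 0 0.042" --pt "0 0 0 0 0 0 0.036" --pt "0 0 0 0 0 0 0.031" --pt "0 0 0 0 0 0 0.027" --pt "0 0 0 0 0 0 0.024" --pt "0 0 0 0 0 0 0.021" --pt "0 0 0 0 0 0 0.018" --pt "0 0 0 0 0 0 0.015" --pt "0 0 0 0 0 0 0.015" --pt "0 0 0 0 0 0 0.015" --pt "0 0 0 0 0 0 0.015"

```text
t: 13.53
tcp_pos: [567.3, 103.1, 69.2]
eef_rot: [180.0, 0.0, 176.1]
contact_force: [0.0, 4.9, 3.5]
opening: 19.1
grip_force: 59.4
```

```bash
python3 - <<'E'
from h import *
np.set_printoptions(suppress=True,precision=2)
s=r.get_state(); print(s['t'],s['tcp_pos'],s['eef_rot'],s['contact_force'],s['torque'],s['opening'],s['grip_force'])
# rock about block foot: foot is h below TCP along tool z
h=s['tcp_pos'][2]-16
for d in (2.5,5,6): print(d,'turn',np.radians(d).round(4),'lateral',(h*np.sin(np.radians(d))).round(2),'drop',(h*(1-np.cos(np.radians(d)))).round(2))
E
```

```text
13.5333 [567.29 103.07  69.21] [179.96   0.02 176.07] [0.02 4.95 3.45] [ 0.97  0.06 -0.18] 19.10550385612396 59.40798461437225
2.5 turn 0.0436 lateral 2.32 drop 0.05
5 turn 0.0873 lateral 4.64 drop 0.2
6 turn 0.1047 lateral 5.56 drop 0.29
```

Call:
carry_out --pt "0.029 0 0 0 0.0015 0 0.015" --pt "0.058 0 0 0 0.0031 0 0.015" --pt "0.087 0 0 0 0.0046 0 0.015" --pt "0.087 0 0 0 0.0046 0 0.015"

```text
t: 13.87
tcp_pos: [567.6, 107.2, 69.3]
eef_rot: [-174.8, 0.0, 176.1]
contact_force: [-1.5, -2.9, 6.5]
opening: 19.3
grip_force: 60.3
```

Call:
carry_out --pt "-0.029 0 0 0 -0.0015 -0.0002 0.015" --pt "-0.058 0 0 0 -0.0031 -0.0005 0.015" --pt "-0.087 0 0 0 -0.0046 -0.0007 0.015" --pt "-0.116 0 0 0 -0.0062 -0.0009 0.015" --pt "-0.145 0 0 0 -0.0077 -0.0011 0.015" --pt "-0.174 0 0 0 -0.0092 -0.0012 0.015" --pt "-0.174 0 0 0 -0.0092 -0.0012 0.015"

```text
t: 14.45
tcp_pos: [566.5, 98.9, 69.6]
eef_rot: [174.7, -0.0, 176.0]
contact_force: [4.9, 10.4, -8.2]
opening: 19.1
grip_force: 59.4
```

```bash
python3 - <<'E'
from h import *
np.set_printoptions(suppress=True,precision=2)
s=r.get_state(); print(s['tcp_pos'],s['eef_rot'],s['contact_force'],s['torque'],s['opening'])
E
```

```text
[566.53  98.88  69.64] [174.72  -0.05 176.05] [ 4.89 10.38 -8.19] [ 2.   -1.02 -0.13] 19.079494368492025
```

Call:
carry_out --pt "0.029 0 0 0 0.0015 -0.0001 0.015" --pt "0.058 0 0 0 0.0031 -0.0002 0.015" --pt "0.087 0 0 0 0.0046 -0.0003 0.015" --pt "0.087 0 0 0 0.0046 -0.0003 0.015"

```text
t: 14.78
tcp_pos: [566.7, 102.8, 70.2]
eef_rot: [-179.9, -0.1, 176.1]
contact_force: [4.6, -2.9, -10.9]
opening: 19.3
grip_force: 59.9
```

Call:
carry_out --pt "0.029 0 0 0 0.0015 -0.0003 0.015" --pt "0.058 0 0 0 0.0031 -0.0005 0.015" --pt "0.087 0 0 0 0.0046 -0.0006 0.015" --pt "0.058 0 0 0 0.0031 -0.0011 0.015" --pt "0.029 0 0 0 0.0015 -0.0014 0.015" --pt "0 0 0 0 0 -0.0017 0.015" --pt "-0.029 0 0 0 -0.0015 -0.002 0.015" --pt "-0.058 0 0 0 -0.0031 -0.0022 0.015" --pt "-0.087 0 0 0 -0.0046 -0.0023 0.015" --pt "-0.058 0 0 0 -0.0031 -0.0028 0.015" --pt "-0.029 0 0 0 -0.0015 -0.0031 0.015" --pt "0 0 0 0 0 -0.0034 0.015" --pt "0.029 0 0 0 0.0015 -0.0037 0.015" --pt "0.058 0 0 0 0.0031 -0.0039 0.015" --pt "0.087 0 0 0 0.0046 -0.004 0.015" --pt "0.058 0 0 0 0.0031 -0.0044 0.015" --pt "0.029 0 0 0 0.0015 -0.0047 0.015" --pt "0 0 0 0 0 -0.005 0.015" --pt "0 0 0 0 0 -0.005 0.015"

```text
t: 16.37
tcp_pos: [566.5, 102.3, 74.4]
eef_rot: [179.8, -0.1, 176.0]
contact_force: [6.5, 4.3, -17.4]
opening: 19.4
grip_force: 61.1
```

```bash
python3 - <<'E'
from h import *
np.set_printoptions(suppress=True,precision=2)
s=r.get_state(); print(s['tcp_pos'],s['eef_rot'],s['contact_force'],s['torque'],s['opening'])
E
```

```text
[566.47 102.3   74.35] [179.79  -0.12 176.01] [  6.48   4.26 -17.39] [ 0.75 -1.65 -0.06] 19.430192708793477
```

Call:
carry_out --pt "-0.029 0 0 0 -0.0015 -0.0002 0.015" --pt "-0.058 0 0 0 -0.0031 -0.0003 0.015" --pt "-0.087 0 0 0 -0.0046 -0.0004 0.015" --pt "-0.058 0 0 0 -0.0031 -0.0009 0.015" --pt "-0.029 0 0 0 -0.0015 -0.0012 0.015" --pt "0 0 0 0 0 -0.0015 0.015" --pt "0.029 0 0 0 0.0015 -0.0018 0.015" --pt "0.058 0 0 0 0.0031 -0.002 0.015" --pt "0.087 0 0 0 0.0046 -0.0021 0.015" --pt "0.058 0 0 0 0.0031 -0.0026 0.015" --pt "0.029 0 0 0 0.0015 -0.0029 0.015" --pt "0 0 0 0 0 -0.0032 0.015" --pt "-0.029 0 0 0 -0.0015 -0.0035 0.015" --pt "-0.058 0 0 0 -0.0031 -0.0037 0.015" --pt "-0.087 0 0 0 -0.0046 -0.0038 0.015" --pt "-0.058 0 0 0 -0.0031 -0.0043 0.015" --pt "-0.029 0 0 0 -0.0015 -0.0046 0.015" --pt "0 0 0 0 0 -0.005 0.015" --pt "0 0 0 0 0 -0.005 0.015"

```text
t: 17.95
tcp_pos: [566.4, 102.3, 79.2]
eef_rot: [-179.9, -0.1, 176.1]
contact_force: [7.6, -4.0, -18.4]
opening: 18.9
grip_force: 61.5
```

Call:
carry_out --pt "0.029 0 0 0 0.0015 -0.0003 0.015" --pt "0.058 0 0 0 0.0031 -0.0005 0.015" --pt "0.087 0 0 0 0.0046 -0.0006 0.015" --pt "0.058 0 0 0 0.0031 -0.0011 0.015" --pt "0.029 0 0 0 0.0015 -0.0014 0.015" --pt "0 0 0 0 0 -0.0017 0.015" --pt "-0.029 0 0 0 -0.0015 -0.002 0.015" --pt "-0.058 0 0 0 -0.0031 -0.0022 0.015" --pt "-0.087 0 0 0 -0.0046 -0.0023 0.015" --pt "-0.058 0 0 0 -0.0031 -0.0028 0.015" --pt "-0.029 0 0 0 -0.0015 -0.0031 0.015" --pt "0 0 0 0 0 -0.0034 0.015" --pt "0.029 0 0 0 0.0015 -0.0037 0.015" --pt "0.058 0 0 0 0.0031 -0.0039 0.015" --pt "0.087 0 0 0 0.0046 -0.004 0.015" --pt "0.058 0 0 0 0.0031 -0.0044 0.015" --pt "0.029 0 0 0 0.0015 -0.0047 0.015" --pt "0 0 0 0 0 -0.005 0.015" --pt "0 0 0 0 0 -0.005 0.015"

```text
t: 19.53
tcp_pos: [566.4, 102.0, 84.3]
eef_rot: [179.8, -0.1, 176.0]
contact_force: [6.6, 3.3, -17.5]
opening: 19.2
grip_force: 61.5
```

```bash
python3 - <<'E'
from h import *
np.set_printoptions(suppress=True,precision=2)
s=r.get_state(); print(s['tcp_pos'],s['eef_rot'],s['contact_force'],s['torque'],s['opening'])
c=cam('wrist'); save('w4',c['img']); w=pts(c); z=w[...,2]
m=(abs(w[...,0]-567)<20)&(abs(w[...,1]-102.8)<22)&(z>52)&(z<70)
print(m.sum(),np.median(z[m]) if m.any() else '')
E
```

```text
[566.43 102.05  84.25] [179.82  -0.13 176.  ] [  6.63   3.29 -17.47] [ 0.47 -1.61  0.  ] 19.166676021644136
1257 64.61988007545884
```

View pics/w4.png

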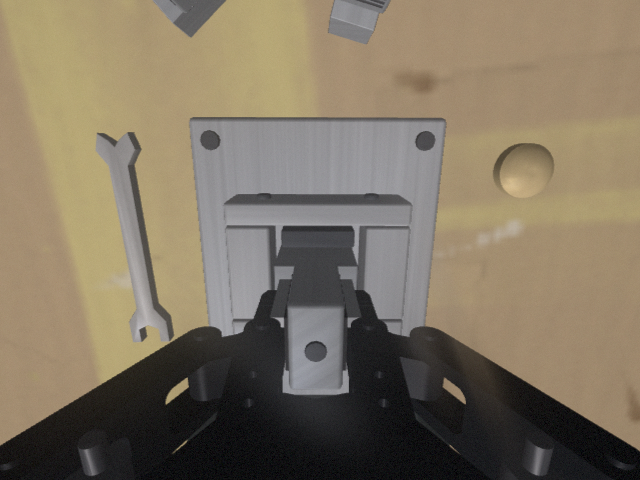

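The wrist view shows the block still held squarely: tang at (316,350), lower body at (318,255). Its shoulder is at z = 65, up 15 with no slip. I'll continue.

Call:
carry_out --pt "-0.029 0 0 0 -0.0015 -0.0002 0.015" --pt "-0.058 0 0 0 -0.0031 -0.0003 0.015" --pt "-0.087 0 0 0 -0.0046 -0.0004 0.015" --pt "-0.058 0 0 0 -0.0031 -0.0009 0.015" --pt "-0.029 0 0 0 -0.0015 -0.0012 0.015" --pt "0 0 0 0 0 -0.0015 0.015" --pt "0.029 0 0 0 0.0015 -0.0018 0.015" --pt "0.058 0 0 0 0.0031 -0.002 0.015" --pt "0.087 0 0 0 0.0046 -0.0021 0.015" --pt "0.058 0 0 0 0.0031 -0.0026 0.015" --pt "0.029 0 0 0 0.0015 -0.0029 0.015" --pt "0 0 0 0 0 -0.0032 0.015" --pt "-0.029 0 0 0 -0.0015 -0.0035 0.015" --pt "-0.058 0 0 0 -0.0031 -0.0037 0.015" --pt "-0.087 0 0 0 -0.0046 -0.0038 0.015" --pt "-0.058 0 0 0 -0.0031 -0.0043 0.015" --pt "-0.029 0 0 0 -0.0015 -0.0046 0.015" --pt "0 0 0 0 0 -0.005 0.015" --pt "0 0 0 0 0 -0.005 0.015"

```text
t: 21.17
tcp_pos: [566.4, 102.3, 89.3]
eef_rot: [-179.9, -0.1, 176.1]
contact_force: [5.6, -3.5, -17.3]
opening: 19.4
grip_force: 61.7
```

Call:
carry_out --pt "0.029 0 0 0 0.0015 -0.0003 0.015" --pt "0.058 0 0 0 0.0031 -0.0005 0.015" --pt "0.087 0 0 0 0.0046 -0.0006 0.015" --pt "0.058 0 0 0 0.0031 -0.0011 0.015" --pt "0.029 0 0 0 0.0015 -0.0014 0.015" --pt "0 0 0 0 0 -0.0017 0.015" --pt "-0.029 0 0 0 -0.0015 -0.002 0.015" --pt "-0.058 0 0 0 -0.0031 -0.0022 0.015" --pt "-0.087 0 0 0 -0.0046 -0.0023 0.015" --pt "-0.058 0 0 0 -0.0031 -0.0028 0.015" --pt "-0.029 0 0 0 -0.0015 -0.0031 0.015" --pt "0 0 0 0 0 -0.0034 0.015" --pt "0 0 0 0 0 -0.0034 0.015"

```text
t: 22.25
tcp_pos: [566.8, 103.0, 94.8]
eef_rot: [-180.0, -0.0, 176.1]
contact_force: [0.1, -0.3, -2.6]
opening: 19.6
grip_force: 63.7
```

Call:
carry_out --pt "0 0 0 0 0 -0.002 0.015" --pt "0 0 0 0 0 -0.005 0.015" --pt "0 0 0 0 0 -0.008 0.015" --pt "0 0 0 0 0 -0.011 0.015" --pt "0 0 0 0 0 -0.013 0.015" --pt "0 0 0 0 0 -0.014 0.015" --pt "0 0 0 0 0 -0.014 0.015" --pt "0 0 0 0 0 -0.014 0.015" --pt "0 0 0 0 0 -0.014 0.015" --pt "0 0 0 0 0 -0.014 0.015"

```text
t: 23.08
tcp_pos: [567.0, 102.8, 108.9]
eef_rot: [-180.0, -0.0, 176.1]
contact_force: [0.2, 0.4, -2.4]
opening: 19.3
grip_force: 63.7
```

```bash
python3 - <<'E'
from h import *
np.set_printoptions(suppress=True,precision=2)
s=r.get_state(); print(s['t'],s['tcp_pos'],s['eef_rot'],s['contact_force'],s['torque'],s['opening'],abs(s['qvel']).max())
c=cam('wrist'); w=pts(c); z=w[...,2]
m=(abs(w[...,0]-567)<19)&(abs(w[...,1]-102.8)<22)&(z>78)&(z<100)
print('shoulder',m.sum(),np.median(z[m]) if m.any() else '')
m=(abs(w[...,0]-545)<12)&(abs(w[...,1]-102.8)<18)&(z>52)&(z<90); print('front face z range',m.sum(),np.percentile(z[m],[1,99]) if m.any() else '')
d=cam('scene'); v=pts(d); l=v-[567.3,102.7,0]
m=(abs(l[...,1])<50)&(l[...,0]>75)&(l[...,0]<140)&(l[...,2]>130)&(l[...,2]<215)
k=np.polyfit(l[...,2][m],l[...,0][m],1); print(m.sum(),'angle',round(np.pi/2+np.arctan(k[0]),3))
a=cv2.resize(d['img'][180:340,210:370],(400,400)); b=cv2.resize(c['img'][100:420,160:480],(400,400)); save('fin',np.hstack([a,b]))
E
```

```text
23.0833 [567.04 102.83 108.87] [-180.     -0.02  176.06] [ 0.21  0.38 -2.43] [-0.01  0.02  0.03] 19.25830534588346 0.080946739470965
shoulder 1328 89.66367782445478
front face z range 1333 [57.76 89.9 ]
1146 angle 1.891
```

View pics/fin.png

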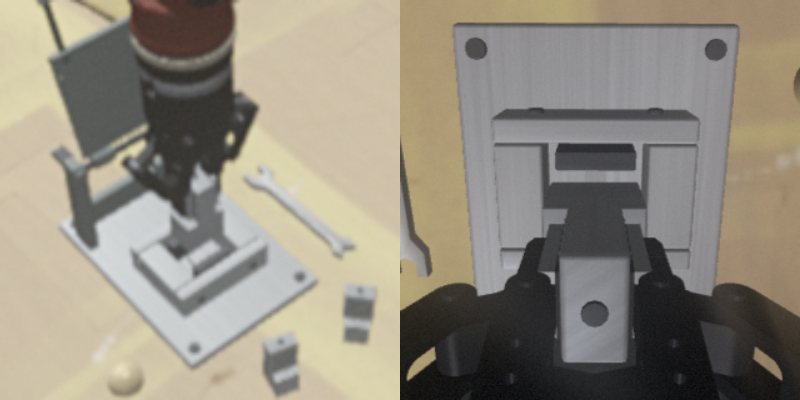

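The block is held upright, its foot about 15.5 above the rim and centred over the seat. The shield is open at 1.89 rad, and the spanner, air cap and look-alikes in view are undisturbed.

```bash
python3 -c "
from h import *
print(r.job_done())"
```

```text
the job is handed in; nothing more can be done
None
```

The job is handed in: the shield is open on its stop, and the block was rocked free and is held upright and still over its seat, about 15 mm clear of the rim, after 23 s of the 72 allowed.

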